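Line up the tea canisters by height

ROBOT

A 6-joint arm with a two-finger parallel gripper is mounted at the origin on the work surface. World frame = base frame: x ahead of the robot, y to its left, z up, the work surface at z = 0. Lengths are in mm, angles in degrees, forces in N, time in s.
With the tool pointing down it reaches from about 300 to 850 mm from the base axis. Payload 4.2 kg.
Tool frame: the origin (TCP) lies at the very end of the fingers, on their centre line; the grasp point (between the pads) lies 19 mm behind it; z points along the fingers, y is the line along which they close (so a half turn about z gives the same grasp; the last joint's range is limited). The gripper opens to 91 mm and grips with 3 to 60 N. Pads are 32 mm wide; open, the fingers measure 118 mm over their backs; the gripper's body (76 mm by 178 mm) begins 60 mm behind the grasp point.
Start: joints at [-70.989, 18.312, 89.639, -0, 72.044, -1.146], TCP at [198.142, -539.799, 213.976] pointing down, gripper open.
Joint ranges: [-177.97, 177.97], [-48.28, 115.42], [12.27, 149.76], [-77.06, 257.06], [2.81, 150.46], [-146.56, 146.56]. Speed limits (degrees/s): [147.25, 147.25, 180, 180, 180, 180].

INTERFACE

Orientations are given as [roll, pitch, yaw] about the fixed x, y, z axes, in that order (R = Rz(yaw) Ry(pitch) Rx(roll)).
In Python, from workcell import env gives the robot as it stands.
- The arm moves only by the shell command python3 -m pendant 'ROWS' [FORCE]. ROWS is a JSON object of lists of equal length, an entry for each row: "translation": the shift along the tool's x, y, z in mm, a list of three; "roll": the turn about the tool's z in rad; "hand": the closure in counts, from 0 (fully open) to 255 (shut). In form: {"translation": [[dx, dy, dz], ...], "roll": [roll, ...], "hand": [hand, ...]}. A call has exactly 8 rows; each row shifts and turns the commanded pose from where the row before left it, along the tool's axes as they then stand; what a row does not reach is not made up. A row lasts 1/12 s, in which the tool goes at most 41.7 mm and 7.16 degrees, less where a joint would pass 70% of its speed; a pose out of reach is approached as far as the arm can. A call with a gripper value outside its range is refused whole. The fingers move at their own pace and stop on an object; FORCE is the grip in N (left out, the last holds). Time passes only in rows, so rows that do not move let the fingers close, or fill a call up. It gives the time, the measured TCP pose, the force, the opening and the grip force at its end, in the units of the state.
- env.state(): the state, without advancing time (a new reading comes with each control period).
- env.grab_frame(name): name is "side" or "top"; returns a dict with "frame" (480x640x3 uint8, red, green, blue), "z_map" (480x640 float32, mm along the optical axis (not along the pixel's ray), 0 where there is no reading), "fx", "fy", "cx", "cy" (pixels), "dist" ([k1, k2, p1, p2, k3] as OpenCV has them; the pictures are not rectified), "pose" (4x4, takes a point from camera to world coordinates). Camera axes: x right, y down, z forward; pixel columns grow to the right and rows downward; lengths in mm; the calibration is good to about 2 mm. A picture is of the moment at which its call begins.
- env.job_done(): hands the job in; it is judged then, once.
Trained networks look in a picture, given as the dict that the camera call returned (one of the last four; its "shot" number tells which), for a name from the list of things; names that differ only in an ending like _2 or _b are one class to them, and where a whole thing is asked for, a point or a joint stands for the part that bears it (a point fixed in the world has none). Each returns a list of dicts, best first, with "score" (0 to 1); they miss things now and then, are a little off and sometimes report something else, mostly with a low value. They report only what shows in the picture. A call takes as long as a camera call. They do not tell look-alikes from the thing itself.
- env.recognise(picture, label): "rect" ([centre column, centre row, width, height] in pixels, round what is visible of it).
- env.regions_of(picture, label): "pixels" (480x640 bool, what is visible of it) and "rect" ([centre column, centre row, width, height] in pixels, round what is visible of it).
The state is a dict: "time_s": time; "qpos": joint angles; "qvel": joint speeds; "effort": joint torques, N m; "ee_pos": TCP position; "ee_rot": TCP orientation; "force": force on the tool from outside, world axes, zero at the start; "torque": the same for the moment, N m; "gripper_width": finger opening in mm; "gripper_force": force on a finger pad.
Only numpy, scipy, OpenCV 4.12 (cv2) and the standard library are available. Lean on these libraries where they do the work, as an engineer would, in place of code of your own. Each camera call takes 0.05 s, during which the arm holds its last target. There are 200 camera calls.

TASK

Line up the four tea canisters on the four cork coasters of the bamboo tray, one centred on each coaster, in order of height: the tallest on the coaster at the end nearest the teapot, then stepping down to the shortest at the other end. Stand them all upright on the coasters, tip none of them over on the way, and leave the teapot where it is.

Things in the scene. Friction and masses are not known exactly. Their poses are not given: they have to be found in the camera images.
- canister_small: Tea canister, the shortest and narrowest of a set of four: upright round stainless steel tin, 36 mm in diameter and 62 mm high in all, the same diameter all the way up, with a flat dark wooden lid on top (10 mm, part of the tin, does not come off). Loose, about 70 g. Origin at the centre of its underside, z up.
- canister_medium: Tea canister, the second shortest of a set of four: upright round stainless steel tin, 44 mm in diameter and 80 mm high in all, the same diameter all the way up, with a flat dark wooden lid on top (10 mm, part of the tin, does not come off). Loose, about 110 g. Origin at the centre of its underside, z up.
- canister_large: Tea canister, the second tallest of a set of four: upright round stainless steel tin, 52 mm in diameter and 98 mm high in all, the same diameter all the way up, with a flat dark wooden lid on top (10 mm, part of the tin, does not come off). Loose, about 160 g. Origin at the centre of its underside, z up.
- canister_tallest: Tea canister, the tallest and widest of a set of four: upright round stainless steel tin, 60 mm in diameter and 116 mm high in all, the same diameter all the way up, with a flat dark wooden lid on top (10 mm, part of the tin, does not come off). Loose, about 220 g. Origin at the centre of its underside, z up.
- tray: Rectangular bamboo tray, 120 by 410 mm, lying on the sill beyond the canisters; does not move during the job. Floor 8 mm thick, low rim 16 mm high and 8 mm wide all round. Origin at the centre of its underside; y runs along its long side, roughly to the robot's left; z up. The four coasters stand in one row along the middle of it, at 132, 44, -44 and -132 mm along its y axis.
- coaster_a: One of four equal round cork coasters, 70 mm in diameter and 4 mm thick, fixed on the tray floor, its top 12 mm above the sill. Origin at the centre of its underside. The letter says nothing of its place in the row: the coasters change places between starts. Neighbours are 88 mm apart, centre to centre.
- coaster_b: One of four equal round cork coasters, 70 mm in diameter and 4 mm thick, fixed on the tray floor, its top 12 mm above the sill. Origin at the centre of its underside. The letter says nothing of its place in the row: the coasters change places between starts. Neighbours are 88 mm apart, centre to centre.
- coaster_c: One of four equal round cork coasters, 70 mm in diameter and 4 mm thick, fixed on the tray floor, its top 12 mm above the sill. Origin at the centre of its underside. The letter says nothing of its place in the row: the coasters change places between starts. Neighbours are 88 mm apart, centre to centre.
- coaster_d: One of four equal round cork coasters, 70 mm in diameter and 4 mm thick, fixed on the tray floor, its top 12 mm above the sill. Origin at the centre of its underside. The letter says nothing of its place in the row: the coasters change places between starts. Neighbours are 88 mm apart, centre to centre.
- teapot: Empty stainless steel teapot, body 128 mm wide, 137 mm high with its black lid knob; spout and black handle reach 110 mm to either side of its middle. Loose, stands on the sill beyond one end of the tray, to the left or to the right; a screw-cap glass jar (80 mm wide, 115 mm high) stands beyond the other end. Origin at the centre of its underside.
There are look-alikes about, which are no part of the job. Leave any pink, purple or yellow look-alike of the canister_large alone.

How it is judged (in metres and radians):
At the end, for the whole second after the job is handed in: Each canister stands upright (within 0.1 rad) and at rest on its own coaster, within 13 mm of the coaster's centre along and across the tray, in order of height, the tallest at the teapot's end; the teapot is within 30 mm of where it stood (x of canister_small in the frame of tray between -0.013 and 0.013 m and z of canister_small in the frame of tray between 0.009 and 0.016 m and angle between each of canister_small, canister_medium, canister_large, canister_tallest's own z axis and vertical below 0.1 rad and linear speed of each of canister_small, canister_medium, canister_large, canister_tallest below 0.02 m/s and x of canister_medium in the frame of tray between -0.013 and 0.013 m and z of canister_medium in the frame of tray between 0.009 and 0.016 m and x of canister_large in the frame of tray between -0.013 and 0.013 m and z of canister_large in the frame of tray between 0.009 and 0.016 m and x of canister_tallest in the frame of tray between -0.013 and 0.013 m and z of canister_tallest in the frame of tray between 0.009 and 0.016 m and distance of teapot from where it was at the start of the episode below 0.03 m and ((world y of teapot above 0 m and y of canister_small in the frame of tray between -0.145 and -0.119 m and y of canister_medium in the frame of tray between -0.057 and -0.031 m and y of canister_large in the frame of tray between 0.031 and 0.057 m and y of canister_tallest in the frame of tray between 0.119 and 0.145 m) or (world y of teapot below 0 m and y of canister_small in the frame of tray between 0.119 and 0.145 m and y of canister_medium in the frame of tray between 0.031 and 0.057 m and y of canister_large in the frame of tray between -0.057 and -0.031 m and y of canister_tallest in the frame of tray between -0.145 and -0.119 m))); the robot touches nothing.
It fails at once if a canister is tipped over (angle between any of canister_small, canister_medium, canister_large, canister_tallest's own z axis and vertical above 0.7 rad).
It fails at once if the teapot is shifted more than 30 mm (distance of teapot from where it was at the start of the episode above 0.03 m).
It also fails if it takes over 109 s, if anything falls off the work surface, if the arm or the gripper's body presses on something with over 40 N, if the wrist force passes 120 N, or if a joint passes its speed limit or range.

## Working session

There is one attempt and no reset: what is moved stays moved. The work goes in short steps, Python scripts to look and compute and a shell command to move; the robot and the scene stay as the last step left them, time stands still between calls to the robot, and variables do not carry over. Pictures are saved under pics/ and viewed, at most 14 in all, crops included, and the job is handed in when it is done.

```bash
ls; mkdir -p pics; cat > h.py <<'E'
import numpy as np,cv2
from workcell import env
def world(p,mask=None):
    v,u=np.nonzero(mask if mask is not None else p["z_map"]>0)
    z=p["z_map"][v,u]; k=z>0; u,v,z=u[k],v[k],z[k]
    K=np.array([[p["fx"],0,p["cx"]],[0,p["fy"],p["cy"]],[0,0,1.]])
    n=cv2.undistortPoints(np.stack([u,v],1).astype(np.float64)[:,None],K,np.array(p["dist"],float))[:,0]
    c=np.c_[n*z[:,None],z]
    P=np.array(p["pose"]); return c@P[:3,:3].T+P[:3,3],u,v
E
python3 - <<'E'
from h import *
s=env.state();print({k:np.round(v,2) for k,v in s.items()})
for c in("top","side"):
    p=env.grab_frame(c);cv2.imwrite(f"pics/{c}0.png",p["frame"][...,::-1])
    print(c,np.round(p["pose"],2).tolist())
    for l in["canister_small","canister_medium","canister_large","canister_tallest","tray","teapot","coaster_a"]:
        for r in env.regions_of(p,l):
            w,_,_=world(p,r["pixels"])
            if len(w)<20: continue
            zt=np.percentile(w[:,2],95); t=w[abs(w[:,2]-zt)<6]
            (cx,cy),rad=cv2.minEnclosingCircle(t[:,:2].astype(np.float32))
            print(l,round(r["score"],2),np.round(r["rect"]),"top z",round(zt,1),"c",round(cx),round(cy),"r",round(rad,1),"med",np.round(np.median(t,0)),len(t))
E
```

```text
pics
{'time_s': np.float64(0.0), 'qpos': array([-70.99,  18.35,  89.71,   0.  ,  72.04,  -1.14]), 'qvel': array([ 0.08, -0.04, -0.1 , -0.03, -0.04, -0.04]), 'effort': array([  0.  , -41.25, -23.2 ,   0.07,   0.05,  -0.  ]), 'ee_pos': array([ 197.98, -539.32,  213.13]), 'ee_rot': array([-179.9 ,   -0.  ,   20.15]), 'force': array([-0.49,  0.62,  0.03]), 'torque': array([-0.  ,  0.01, -0.02]), 'gripper_force': np.float64(0.0), 'gripper_width': np.float64(91.17)}
top [[0.16, -0.96, 0.22, 298.61], [-0.99, -0.15, 0.03, 25.88], [0.0, -0.22, -0.98, 1006.52], [0.0, 0.0, 0.0, 1.0]]
canister_small 0.65 [421. 276.  22.  17.] top z 64.3 c 472 -170 r 17.5 med [ 472. -170.   62.] 212
canister_medium 0.67 [482. 309.  36.  24.] top z 82.1 c 425 -301 r 22.8 med [ 426. -299.   80.] 371
canister_large 0.94 [149. 217.  34.  33.] top z 100.8 c 509 425 r 26.2 med [509. 425.  99.] 466
canister_large 0.94 [236. 197.  30.  33.] top z 100.8 c 581 254 r 25.6 med [581. 253.  98.] 425
canister_large 0.92 [193. 237.  37.  35.] top z 100.7 c 480 327 r 26.3 med [480. 327.  99.] 460
canister_large 0.76 [146. 265.  4
[... 1227 characters left out ...]
2.  29.  52.] top z 98.6 c 460 355 r 62.0 med [479. 330.  97.] 468
canister_tallest 0.85 [371. 236.  25.  59.] top z 116.5 c 428 -72 r 30.7 med [426. -69. 115.] 286
tray 0.94 [272. 242. 132.  95.] top z 16.5 c 652 -16 r 213.3 med [660.   2.  15.] 967
teapot 0.85 [162. 294.  89.  64.] top z 111.9 c 709 336 r 33.2 med [703. 341. 111.] 484
coaster_a 0.82 [285. 229.  26.  17.] top z 14.0 c 654 -62 r 40.0 med [651. -57.  11.] 319
coaster_a 0.8 [252. 262.  31.  19.] top z 13.6 c 654 117 r 36.0 med [651. 117.  12.] 396
coaster_a 0.75 [304. 214.  24.   9.] top z 13.8 c 653 -150 r 40.1 med [ 652. -146.   12.] 280
coaster_a 0.69 [270. 244.  27.  16.] top z 14.0 c 651 27 r 37.3 med [651.  31.  12.] 319
```

View pics/top0.png

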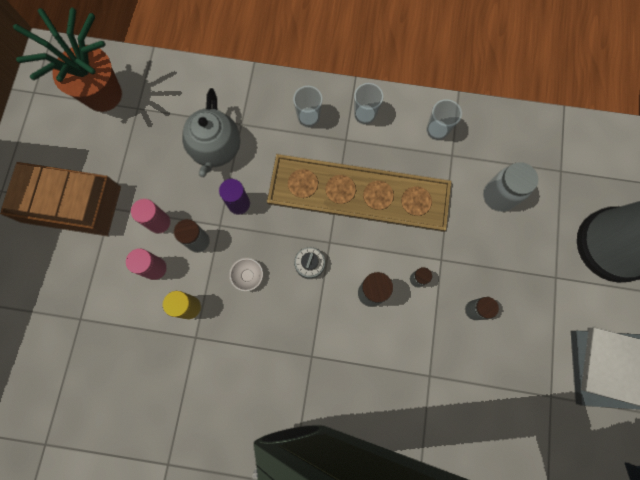

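View pics/side0.png

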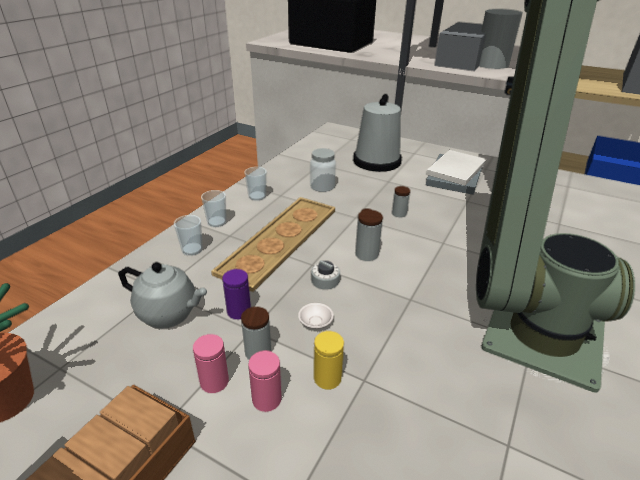

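The scene is clear. The real steel large canister is at px (188,232) in the top view, between pink, purple and yellow look-alikes, at world (480,327). The teapot is at y>0, so from the +y end the order is tallest, large, medium, small. With yaw at 90° (tool x = world y, tool y = world x), the fingers clear the neighbours.

```bash
python3 -m pendant '{"translation":[[0,0,0],[0,0,0],[0,0,0],[0,0,0],[0,0,0],[0,0,0],[0,0,0],[0,0,0]],"roll":[-0.122,-0.122,-0.122,-0.122,-0.122,-0.122,-0.122,-0.122],"hand":[0,0,0,0,0,0,0,0]}' 25
python3 -m pendant '{"translation":[[0,0,0],[0,0,0],[0,0,0],[0,0,0],[0,0,0],[0,0,0],[0,0,0],[0,0,0]],"roll":[-0.122,-0.122,0,0,0,0,0,0],"hand":[0,0,0,0,0,0,0,0]}'
```

```text
time_s: 1.47
ee_pos: [198.1, -539.8, 214.0]
ee_rot: [180.0, 0.0, 76.4]
force: [0.6, 0.1, 0.3]
gripper_width: 91.4
gripper_force: 0.0
time_s: 2.13
ee_pos: [198.2, -539.8, 214.0]
ee_rot: [180.0, 0.0, 90.0]
force: [0.5, 0.4, -1.1]
gripper_width: 91.0
gripper_force: 0.0
```

```bash
python3 -m pendant '{"translation":[[20,19,0],[36,34,0],[36,34,0],[36,34,0],[36,34,0],[36,34,0],[30,29,0],[10,10,0]],"roll":[0,0,0,0,0,0,0,0],"hand":[0,0,0,0,0,0,0,0]}'
python3 -m pendant '{"translation":[[0,0,0],[0,0,15],[0,0,30],[0,0,30],[0,0,30],[0,0,30],[0,0,20],[0,0,5]],"roll":[0,0,0,0,0,0,0,0],"hand":[0,0,0,0,0,0,0,0]}'
```

```text
time_s: 2.8
ee_pos: [401.8, -324.5, 214.2]
ee_rot: [179.9, -0.1, 90.2]
force: [-0.9, 0.5, -0.9]
gripper_width: 91.4
gripper_force: 0.0
time_s: 3.47
ee_pos: [396.9, -327.8, 51.0]
ee_rot: [-179.8, -0.2, 90.0]
force: [0.1, -0.6, 0.4]
gripper_width: 91.3
gripper_force: 0.6
```

Speed clipping cut the move short, so the fingers came down about 29 mm off. I'll go back up and check the canister.

```bash
python3 -m pendant '{"translation":[[0,0,-10],[0,0,-20],[0,0,-25],[0,0,-20],[0,0,-5],[0,0,0],[0,0,0],[0,0,0]],"roll":[0,0,0,0,0,0,0,0],"hand":[0,0,0,0,0,0,0,0]}'
cat > look.py <<'E'
from h import *
import sys
for c in sys.argv[1].split(","):
    p=env.grab_frame(c)
    for l in sys.argv[2].split(","):
        for r in env.regions_of(p,l):
            w,_,_=world(p,r["pixels"])
            if len(w)<20: continue
            zt=np.percentile(w[:,2],95); t=w[abs(w[:,2]-zt)<6]
            (cx,cy),rad=cv2.minEnclosingCircle(t[:,:2].astype(np.float32))
            print(c,l,round(r["score"],2),np.round(r["rect"]),"top",round(zt,1),"c",round(cx),round(cy),"r",round(rad,1),"med",np.round(np.median(t,0)))
    if len(sys.argv)>3: cv2.imwrite(f"pics/{sys.argv[3]}_{c}.png",p["frame"][...,::-1])
E
python3 look.py top,side canister_medium
python3 -c "
from h import *;print(env.state()['ee_pos'])"
```

```text
time_s: 4.13
ee_pos: [398.3, -327.9, 133.5]
ee_rot: [-179.9, -0.0, 90.0]
force: [0.4, 0.5, -1.1]
gripper_width: 91.2
gripper_force: 0.0
top canister_medium 0.62 [482. 309.  37.  23.] top 82.5 c 427 -300 r 22.4 med [ 426. -301.   80.]
side canister_medium 0.69 [401. 201.  22.  29.] top 80.2 c 426 -302 r 24.4 med [ 424. -295.   79.]
[ 398.51634897 -327.82442675  133.05927574]
```

```bash
python3 -m pendant '{"translation":[[5,5,0],[11,12,0],[11,11,0],[0,0,0],[0,0,10],[0,0,15],[0,0,15],[0,0,10]],"roll":[0,0,0,0,0,0,0,0],"hand":[0,0,0,0,0,0,0,0]}'
python3 -m pendant '{"translation":[[0,0,15],[0,0,15],[0,0,10],[0,0,5],[0,0,0],[0,0,0],[0,0,0],[0,0,0]],"roll":[0,0,0,0,0,0,0,0],"hand":[0,0,0,0,0,0,150,150]}'
python3 -m pendant '{"translation":[[0,0,0],[0,0,0],[0,0,0],[0,0,0],[0,0,0],[0,0,0],[0,0,0],[0,0,0]],"roll":[0,0,0,0,0,0,0,0],"hand":[160,255,255,255,255,255,255,255]}'
```

```text
time_s: 5.0
ee_pos: [425.7, -300.8, 81.9]
ee_rot: [-179.9, -0.1, 90.0]
force: [-0.3, -0.2, -0.2]
gripper_width: 91.5
gripper_force: 0.0
time_s: 5.67
ee_pos: [427.4, -301.6, 39.8]
ee_rot: [179.9, 0.1, 90.1]
force: [1.2, 0.7, 0.4]
gripper_width: 80.4
gripper_force: 0.0
time_s: 6.33
ee_pos: [426.6, -301.1, 39.0]
ee_rot: [-180.0, -0.0, 90.1]
force: [-0.1, -0.9, 1.6]
gripper_width: 43.9
gripper_force: 25.0
```

```bash
python3 -m pendant '{"translation":[[0,0,-5],[0,0,-15],[0,0,-20],[0,0,-20],[0,0,-20],[0,0,-10],[0,0,0],[5,5,0]],"roll":[0,0,0,0,0,0,0,0],"hand":[255,255,255,255,255,255,255,255]}'
python3 -m pendant '{"translation":[[10,10,0],[20,18,0],[22,20,0],[22,20,0],[22,20,0],[22,20,0],[22,20,0],[22,20,0]],"roll":[0,0,0,0,0,0,0,0],"hand":[255,255,255,255,255,255,255,255]}'
python3 -m pendant '{"translation":[[22,20,0],[22,20,0],[15,15,0],[11,11,0],[5,5,0],[0,0,0],[0,0,0],[0,0,0]],"roll":[0,0,0,0,0,0,0,0],"hand":[255,255,255,255,255,255,255,255]}'
```

```text
time_s: 7.0
ee_pos: [431.5, -296.5, 128.9]
ee_rot: [180.0, 0.0, 90.0]
force: [-0.0, 0.1, -0.8]
gripper_width: 43.8
gripper_force: 25.0
time_s: 7.67
ee_pos: [579.8, -131.9, 126.9]
ee_rot: [-179.8, -0.1, 90.1]
force: [0.3, 0.1, -1.6]
gripper_width: 43.8
gripper_force: 25.0
time_s: 8.33
ee_pos: [649.6, -59.6, 128.2]
ee_rot: [-179.9, 0.0, 90.0]
force: [0.8, 0.0, -1.6]
gripper_width: 43.6
gripper_force: 25.0
```

```bash
python3 -m pendant '{"translation":[[1,1,10],[0,0,18],[0,0,18],[0,0,14],[0,0,8],[0,0,4],[0,0,2],[0,0,2]],"roll":[0,0,0,0,0,0,0,0],"hand":[255,255,255,255,255,255,255,255]}'
python3 -m pendant '{"translation":[[0,0,0.5],[0,0,0],[0,0,0],[0,0,0],[0,0,0],[0,0,0],[0,0,0],[0,0,0]],"roll":[0,0,0,0,0,0,0,0],"hand":[255,255,255,120,100,60,0,0]}'
```

```text
time_s: 9.0
ee_pos: [652.1, -58.2, 53.4]
ee_rot: [179.9, 0.0, 90.0]
force: [0.0, -0.1, -1.5]
gripper_width: 43.8
gripper_force: 25.0
time_s: 9.67
ee_pos: [651.8, -57.9, 52.6]
ee_rot: [180.0, 0.0, 90.1]
force: [-0.2, -0.1, -0.2]
gripper_width: 71.8
gripper_force: 0.0
```

```bash
python3 -m pendant '{"translation":[[0,0,0],[0,0,-5],[0,0,-15],[0,0,-20],[0,0,-20],[0,0,-20],[0,0,-10],[0,0,-5]],"roll":[0,0,0,0,0,0,0,0],"hand":[0,0,0,0,0,0,0,0]}'; python3 look.py top,side canister_medium
```

```text
time_s: 10.33
ee_pos: [652.6, -58.0, 149.7]
ee_rot: [179.8, 0.0, 90.1]
force: [0.2, -0.2, 0.3]
gripper_width: 91.1
gripper_force: 0.0
side canister_medium 0.69 [288. 215.  15.  36.] top 92.5 c 654 -58 r 23.7 med [653. -56.  91.]
```

```bash
python3 -m pendant '{"translation":[[-5,-8,0],[-12,-18,0],[-18,-28,0],[-18,-28,0],[-18,-28,0],[-18,-28,0],[-15,-25,0],[-8,-17,0]],"roll":[0,0,0,0,0,0,0,0],"hand":[0,0,0,0,0,0,0,0]}'
python3 -m pendant '{"translation":[[0,0,0],[0,0,0],[0,0,0],[0,0,0],[0,0,10],[0,0,20],[0,0,20],[0,0,10]],"roll":[0,0,0,0,0,0,0,0],"hand":[0,0,0,0,0,0,0,0]}'; python3 look.py top,side canister_small
```

```text
time_s: 11.2
ee_pos: [467.9, -171.1, 146.4]
ee_rot: [-179.8, -0.0, 90.0]
force: [-0.3, 0.2, -0.2]
gripper_width: 91.2
gripper_force: 0.0
time_s: 11.87
ee_pos: [470.8, -169.1, 84.7]
ee_rot: [-179.8, -0.1, 90.1]
force: [-1.1, 0.3, -0.0]
gripper_width: 91.2
gripper_force: 0.0
top canister_small 0.58 [375. 195.  28.  27.] top 15.3 c 651 -58 r 34.9 med [636. -51.  12.]
top canister_small 0.51 [415. 277.   6.  11.] top 58.6 c 473 -154 r 4.5 med [ 474. -154.   58.]
```

```bash
python3 -m pendant '{"translation":[[0,1,8],[0,0,15],[0,0,15],[0,0,10],[0,0,5],[0,0,0],[0,0,0],[0,0,0]],"roll":[0,0,0,0,0,0,0,0],"hand":[0,0,0,0,0,0,0,150]}'
python3 -m pendant '{"translation":[[0,0,0],[0,0,0],[0,0,0],[0,0,0],[0,0,0],[0,0,0],[0,0,0],[0,0,0]],"roll":[0,0,0,0,0,0,0,0],"hand":[160,255,255,255,255,255,255,255]}' 20
python3 -m pendant '{"translation":[[0,0,0],[0,0,0],[0,0,-5],[0,0,-15],[0,0,-20],[0,0,-20],[0,0,-10],[0,0,-5]],"roll":[0,0,0,0,0,0,0,0],"hand":[255,255,255,255,255,255,255,255]}'
```

```text
time_s: 12.73
ee_pos: [473.5, -170.4, 35.2]
ee_rot: [179.9, 0.0, 90.1]
force: [-0.0, -0.5, -0.1]
gripper_width: 87.1
gripper_force: 0.0
time_s: 13.4
ee_pos: [472.7, -170.1, 34.4]
ee_rot: [-180.0, 0.0, 90.1]
force: [-0.6, -0.1, -0.7]
gripper_width: 35.5
gripper_force: 20.0
time_s: 14.07
ee_pos: [473.7, -170.4, 111.2]
ee_rot: [179.8, 0.1, 90.1]
force: [0.7, -0.0, -1.0]
gripper_width: 35.7
gripper_force: 20.0
```

```bash
python3 -m pendant '{"translation":[[1,5,0],[3,15,0],[4,28,0],[4,30,0],[4,30,0],[4,30,0],[2,25,0],[1,15,0]],"roll":[0,0,0,0,0,0,0,0],"hand":[255,255,255,255,255,255,255,255]}'
python3 -m pendant '{"translation":[[0,0,0],[0,0,0],[0,0,5],[0,0,10],[0,0,15],[0,0,10],[0,0,5],[0,0,0]],"roll":[0,0,0,0,0,0,0,0],"hand":[255,255,255,255,255,255,255,255]}'
```

```text
time_s: 14.73
ee_pos: [653.1, -146.0, 107.3]
ee_rot: [-180.0, -0.0, 90.1]
force: [-0.3, 0.4, -1.4]
gripper_width: 36.1
gripper_force: 20.0
time_s: 15.4
ee_pos: [649.1, -146.8, 62.6]
ee_rot: [-179.8, -0.0, 90.0]
force: [-0.1, -0.4, -0.5]
gripper_width: 35.7
gripper_force: 20.0
```

```bash
python3 -m pendant '{"translation":[[0,1,5],[0,0,5],[0,0,3],[0,0,1.5],[0,0,1],[0,0,0],[0,0,0],[0,0,0]],"roll":[0,0,0,0,0,0,0,0],"hand":[255,255,255,255,255,255,255,255]}'
```

```text
time_s: 16.07
ee_pos: [652.0, -147.0, 49.2]
ee_rot: [180.0, 0.0, 90.1]
force: [0.2, 0.7, -0.4]
gripper_width: 35.4
gripper_force: 20.0
```

```bash
python3 -m pendant '{"translation":[[0,0,1],[0,0,1],[0,0,0],[0,0,0],[0,0,0],[0,0,0],[0,0,0],[0,0,0]],"roll":[0,0,0,0,0,0,0,0],"hand":[255,255,255,255,140,120,60,0]}'
python3 -m pendant '{"translation":[[0,0,0],[0,0,0],[0,0,-5],[0,0,-15],[0,0,-25],[0,0,-30],[0,0,-20],[0,0,-10]],"roll":[0,0,0,0,0,0,0,0],"hand":[0,0,0,0,0,0,0,0]}'; python3 look.py top,side canister_small,canister_medium
```

```text
time_s: 16.73
ee_pos: [651.9, -147.0, 47.1]
ee_rot: [180.0, 0.0, 90.1]
force: [0.2, -0.2, -0.0]
gripper_width: 58.2
gripper_force: 0.0
time_s: 17.4
ee_pos: [653.3, -147.3, 155.9]
ee_rot: [179.7, 0.1, 90.1]
force: [0.2, 0.2, 0.9]
gripper_width: 91.1
gripper_force: 0.0
top canister_small 0.28 [377. 195.  28.  29.] top 15.7 c 650 -58 r 34.4 med [635. -52.  13.]
side canister_small 0.53 [302. 204.  12.  23.] top 74.9 c 649 -145 r 18.9 med [ 652. -143.   74.]
side canister_medium 0.94 [286. 216.  19.  34.] top 92.4 c 651 -59 r 23.8 med [651. -55.  91.]
```

```bash
python3 -m pendant '{"translation":[[2,-8,-2],[6,-20,-3],[11,-33,0],[11,-33,0],[11,-33,0],[11,-33,0],[11,-33,0],[6,-20,0]],"roll":[0,0,0,0,0,0,0,0],"hand":[0,0,0,0,0,0,0,0]}'
python3 -m pendant '{"translation":[[5,-13,0],[0,0,0],[0,0,0],[0,0,0],[0,0,0],[0,0,0],[0,0,0],[0,0,0]],"roll":[0,0,0,0,0,0,0,0],"hand":[0,0,0,0,0,0,0,0]}'
```

```text
time_s: 18.37
ee_pos: [433.7, -76.8, 155.9]
ee_rot: [-179.7, -0.1, 90.1]
force: [-0.2, -0.1, -0.4]
gripper_width: 91.4
gripper_force: 0.0
time_s: 19.03
ee_pos: [426.1, -73.3, 156.7]
ee_rot: [-180.0, 0.0, 90.1]
force: [-0.0, 0.8, -0.3]
gripper_width: 90.7
gripper_force: 0.0
```

Right on. Descend 104, grip, lift.

```bash
python3 -m pendant '{"translation":[[0,0,5],[0,0,15],[0,0,20],[0,0,20],[0,0,20],[0,0,15],[0,0,7],[0,0,2]],"roll":[0,0,0,0,0,0,0,0],"hand":[0,0,0,0,0,0,0,0]}' 30
python3 -m pendant '{"translation":[[0,0,0],[0,0,0],[0,0,0],[0,0,0],[0,0,0],[0,0,0],[0,0,0],[0,0,0]],"roll":[0,0,0,0,0,0,0,0],"hand":[100,160,255,255,255,255,255,255]}'
python3 -m pendant '{"translation":[[0,0,0],[0,0,-3],[0,0,-8],[0,0,-15],[0,0,-15],[0,0,-8],[0,0,-5],[0,0,0]],"roll":[0,0,0,0,0,0,0,0],"hand":[255,255,255,255,255,255,255,255]}'
```

```text
time_s: 19.7
ee_pos: [424.8, -73.0, 51.6]
ee_rot: [-179.8, -0.0, 90.1]
force: [0.2, -0.0, -0.3]
gripper_width: 91.4
gripper_force: 0.0
time_s: 20.37
ee_pos: [425.9, -73.2, 53.5]
ee_rot: [180.0, 0.0, 90.1]
force: [-1.6, -0.3, 6.0]
gripper_width: 59.6
gripper_force: 30.0
time_s: 21.03
ee_pos: [426.2, -73.3, 107.8]
ee_rot: [179.9, 0.0, 90.1]
force: [0.4, 0.1, -1.8]
gripper_width: 60.2
gripper_force: 30.0
```

```bash
python3 -m pendant '{"translation":[[3,4,-10],[8,10,-10],[16,19,0],[22,26,0],[22,26,0],[22,26,0],[22,26,0],[22,26,0]],"roll":[0,0,0,0,0,0,0,0],"hand":[255,255,255,255,255,255,255,255]}'
python3 -m pendant '{"translation":[[22,26,0],[16,19,0],[10,12,0],[5,6,0],[0,0,0],[0,0,0],[0,0,0],[0,0,0]],"roll":[0,0,0,0,0,0,0,0],"hand":[255,255,255,255,255,255,255,255]}'
```

```text
time_s: 21.7
ee_pos: [588.9, 65.2, 125.6]
ee_rot: [-179.9, 0.0, 90.1]
force: [0.2, -0.5, -2.2]
gripper_width: 59.8
gripper_force: 30.0
time_s: 22.37
ee_pos: [650.5, 116.1, 126.9]
ee_rot: [-179.9, 0.0, 90.0]
force: [-0.0, 0.5, -2.0]
gripper_width: 59.9
gripper_force: 30.0
```

Now lower from 127 to about 66 (53.5+12).

```bash
python3 -m pendant '{"translation":[[1,1,8],[0,0,15],[0,0,15],[0,0,10],[0,0,6],[0,0,3],[0,0,2],[0,0,0]],"roll":[0,0,0,0,0,0,0,0],"hand":[255,255,255,255,255,255,255,255]}'
python3 -m pendant '{"translation":[[0,0,1],[0,0,0.5],[0,0,0],[0,0,0],[0,0,0],[0,0,0],[0,0,0],[0,0,0]],"roll":[0,0,0,0,0,0,0,0],"hand":[255,255,255,255,255,255,255,255]}'
```

```text
time_s: 23.03
ee_pos: [652.7, 118.0, 68.0]
ee_rot: [180.0, 0.0, 90.1]
force: [-0.4, 0.1, -2.1]
gripper_width: 59.4
gripper_force: 30.0
time_s: 23.7
ee_pos: [652.5, 118.1, 66.5]
ee_rot: [180.0, 0.0, 90.1]
force: [-0.9, -0.2, -1.7]
gripper_width: 59.7
gripper_force: 30.0
```

```bash
python3 -m pendant '{"translation":[[0,0,0.7],[0,0,0],[0,0,0],[0,0,0],[0,0,0],[0,0,0],[0,0,0],[0,0,0]],"roll":[0,0,0,0,0,0,0,0],"hand":[255,255,80,70,50,0,0,0]}'
python3 -m pendant '{"translation":[[0,0,0],[0,0,-5],[0,0,-15],[0,0,-20],[0,0,-20],[0,0,-15],[0,0,-10],[0,0,-5]],"roll":[0,0,0,0,0,0,0,0],"hand":[0,0,0,0,0,0,0,0]}'; python3 look.py top,side canister_tallest,canister_large
```

```text
time_s: 24.37
ee_pos: [652.6, 118.1, 65.9]
ee_rot: [180.0, 0.0, 90.1]
force: [0.9, -0.2, -0.2]
gripper_width: 89.6
gripper_force: 0.0
time_s: 25.03
ee_pos: [653.2, 118.2, 157.8]
ee_rot: [179.8, -0.0, 90.1]
force: [0.2, 0.4, -0.6]
gripper_width: 91.4
gripper_force: 0.0
top canister_large 0.94 [192. 237.  35.  37.] top 100.7 c 480 328 r 26.7 med [480. 327.  98.]
top canister_large 0.74 [148. 217.  35.  32.] top 100.7 c 509 425 r 26.0 med [509. 425.  99.]
top canister_large 0.64 [144. 265.  42.  30.] top 100.6 c 405 410 r 26.0 med [405. 409.  99.]
top canister_large 0.48 [420. 194.  24.  26.] top 76.2 c 652 -147 r 18.1 med [ 651. -147.   74.]
side canister_large 0.75 [256. 332.  27.  52.] top 98.7 c 480 328 r 26.9 med [480. 330.  97.]
side canister_large 0.71 [212. 363.  38.  63.] top 97.8 c 509 426 r 25.5 med [508. 427.  97.]
side canister_large 0.67 [237. 294.  25.  57.] top 98.7 c 555 289 r 70.7 med [580. 257.  98.]
side canister_large 0.63 [265. 379.  30.  59.] top 97.9 c 406 410 r 26.7 med [404. 412.  97.]
side canister_large 0.63 [302. 204.  13.  28.] top 74.5 c 654 -147 r 20.6 med [ 651. -144.   73.]
side canister_large 0.6 [330. 361.  31.  54.] top 97.5 c 333 316 r 26.2 med [332. 319.  96.]
```

```bash
python3 -m pendant '{"translation":[[5,-4,0],[12,-10,0],[24,-20,0],[28,-23,0],[28,-23,0],[28,-23,0],[28,-23,0],[28,-23,0]],"roll":[0,0,0,0,0,0,0,0],"hand":[0,0,0,0,0,0,0,0]}'
python3 -m pendant '{"translation":[[18,-15,0],[10,-9,0],[0,0,0],[0,0,0],[0,0,0],[0,0,0],[0,0,0],[0,0,0]],"roll":[0,0,0,0,0,0,0,0],"hand":[0,0,0,0,0,0,0,0]}'
```

```text
time_s: 26.0
ee_pos: [500.7, 300.6, 155.5]
ee_rot: [-179.9, -0.0, 90.1]
force: [0.6, 1.0, -0.5]
gripper_width: 91.2
gripper_force: 0.0
time_s: 26.67
ee_pos: [480.0, 326.0, 155.6]
ee_rot: [180.0, 0.0, 90.0]
force: [-0.4, -0.1, -0.3]
gripper_width: 91.3
gripper_force: 0.0
```

```bash
python3 -m pendant '{"translation":[[1,0,5],[0,0,15],[0,0,20],[0,0,20],[0,0,20],[0,0,15],[0,0,10],[0,0,5]],"roll":[0,0,0,0,0,0,0,0],"hand":[0,0,0,0,0,0,0,0]}' 28
python3 -m pendant '{"translation":[[0,0,0],[0,0,0],[0,0,0],[0,0,0],[0,0,0],[0,0,0],[0,0,0],[0,0,0]],"roll":[0,0,0,0,0,0,0,0],"hand":[0,100,160,255,255,255,255,255]}'
python3 -m pendant '{"translation":[[0,0,0],[0,0,0],[0,0,-5],[0,0,-15],[0,0,-25],[0,0,-30],[0,0,-25],[0,0,-20]],"roll":[0,0,0,0,0,0,0,0],"hand":[255,255,255,255,255,255,255,255]}'
```

```text
time_s: 27.33
ee_pos: [478.7, 327.2, 44.0]
ee_rot: [-179.9, 0.1, 90.0]
force: [0.9, -0.5, 0.1]
gripper_width: 91.0
gripper_force: 0.0
time_s: 28.0
ee_pos: [479.7, 328.1, 46.1]
ee_rot: [179.9, -0.0, 90.1]
force: [0.5, -0.0, 1.0]
gripper_width: 51.6
gripper_force: 28.0
time_s: 28.67
ee_pos: [479.2, 328.0, 167.6]
ee_rot: [180.0, -0.0, 90.1]
force: [0.3, 0.9, -2.3]
gripper_width: 51.8
gripper_force: 28.0
```

```bash
python3 -m pendant '{"translation":[[-5,1,-5],[-15,2,-5],[-22,3,-5],[-28,4,-5],[-28,4,0],[-28,4,0],[-28,4,0],[-28,4,0]],"roll":[0,0,0,0,0,0,0,0],"hand":[255,255,255,255,255,255,255,255]}'
python3 -m pendant '{"translation":[[-28,4,0],[-28,4,0],[-18,6,0],[-10,10,0],[-8,16,0],[-8,20,0],[-8,20,0],[-5,20,0]],"roll":[0,0,0,0,0,0,0,0],"hand":[255,255,255,255,255,255,255,255]}'
python3 -m pendant '{"translation":[[-4,20,0],[0,14,0],[0,8,0],[0,4,0],[0,0,0],[0,0,0],[0,0,0],[0,0,0]],"roll":[0,0,0,0,0,0,0,0],"hand":[255,255,255,255,255,255,255,255]}'
```

```text
time_s: 29.33
ee_pos: [503.8, 143.0, 183.8]
ee_rot: [-179.8, 0.1, 90.0]
force: [0.3, -0.0, -2.3]
gripper_width: 51.4
gripper_force: 28.0
time_s: 30.0
ee_pos: [605.8, 31.8, 184.2]
ee_rot: [-179.8, 0.0, 90.0]
force: [-0.6, 0.9, -1.7]
gripper_width: 51.3
gripper_force: 28.0
time_s: 30.67
ee_pos: [650.8, 29.2, 186.0]
ee_rot: [-180.0, 0.0, 90.1]
force: [-0.8, -0.0, -1.9]
gripper_width: 51.6
gripper_force: 28.0
```

Lower from 186 to about 58.5, in two calls with a reading before contact.

```bash
python3 -m pendant '{"translation":[[1,0,8],[0,1,18],[0,0,20],[0,0,20],[0,0,20],[0,0,18],[0,0,10],[0,0,5]],"roll":[0,0,0,0,0,0,0,0],"hand":[255,255,255,255,255,255,255,255]}'
python3 -m pendant '{"translation":[[0,0,4],[0,0,2],[0,0,1],[0,0,0],[0,0,0],[0,0,0],[0,0,0],[0,0,0]],"roll":[0,0,0,0,0,0,0,0],"hand":[255,255,255,255,255,255,255,255]}'
```

```text
time_s: 31.33
ee_pos: [651.2, 30.1, 64.8]
ee_rot: [-179.8, 0.0, 90.1]
force: [0.2, -0.9, -2.1]
gripper_width: 51.5
gripper_force: 28.0
time_s: 32.0
ee_pos: [652.7, 30.1, 60.1]
ee_rot: [180.0, 0.0, 90.1]
force: [0.7, -0.0, -1.9]
gripper_width: 51.8
gripper_force: 28.0
```

```bash
python3 -m pendant '{"translation":[[0,0,1],[0,0,0.7],[0,0,0],[0,0,0],[0,0,0],[0,0,0],[0,0,0],[0,0,0]],"roll":[0,0,0,0,0,0,0,0],"hand":[255,255,255,100,90,60,0,0]}'
python3 -m pendant '{"translation":[[0,0,0],[0,0,0],[0,0,-5],[0,0,-15],[0,0,-25],[0,0,-30],[0,0,-30],[0,0,-25]],"roll":[0,0,0,0,0,0,0,0],"hand":[0,0,0,0,0,0,0,0]}'
python3 -m pendant '{"translation":[[0,-10,0],[0,-25,0],[0,-30,0],[0,-30,0],[0,-30,0],[0,-30,0],[0,-30,0],[0,-15,0]],"roll":[0,0,0,0,0,0,0,0],"hand":[0,0,0,0,0,0,0,0]}'
python3 -m pendant '{"translation":[[-15,0,0],[-25,0,0],[-25,0,0],[-25,0,0],[-25,0,0],[-25,0,0],[-25,0,0],[-25,0,0]],"roll":[0,0,0,0,0,0,0,0],"hand":[0,0,0,0,0,0,0,0]}'
python3 look.py top,side canister_small,canister_medium,canister_large,canister_tallest,teapot end
```

```text
time_s: 32.67
ee_pos: [652.7, 30.1, 58.2]
ee_rot: [180.0, 0.0, 90.1]
force: [-0.5, -0.3, 0.5]
gripper_width: 76.3
gripper_force: 0.0
time_s: 33.33
ee_pos: [653.0, 30.1, 190.8]
ee_rot: [179.9, 0.0, 90.1]
force: [0.4, -0.3, 0.6]
gripper_width: 91.1
gripper_force: 0.0
time_s: 34.0
ee_pos: [448.8, 29.9, 188.3]
ee_rot: [-179.9, 0.0, 90.1]
force: [-0.6, -0.6, -0.3]
gripper_width: 91.5
gripper_force: 0.0
time_s: 34.67
ee_pos: [452.6, -161.4, 188.6]
ee_rot: [180.0, 0.0, 90.1]
force: [-0.0, 0.0, -0.7]
gripper_width: 91.3
gripper_force: 0.0
top canister_small 0.75 [212. 134.  60.  87.] top 115.2 c 710 335 r 33.2 med [707. 331. 113.]
top canister_small 0.57 [420. 196.  20.  18.] top 76.5 c 650 -147 r 17.3 med [ 650. -147.   74.]
top canister_small 0.51 [378. 197.  27.  25.] top 15.6 c 649 -58 r 33.2 med [634. -55.  13.]
top canister_small 0.2 [417. 200.  32.  27.] top 15.2 c 650 -146 r 34.7 med [ 639. -136.   12.]
top canister_medium 0.88 [382. 188.  27.  30.] top 94.5 c 652 -58 r 21.6 med [651. -58.  92.]
top canister_large 0.89 [150. 219.  34.  32.] top 100.6 c 510 425 r 26.3 med [509. 425.  
[... 802 characters left out ...]
top 92.7 c 654 -58 r 23.4 med [651. -55.  92.]
side canister_large 0.96 [268. 228.  22.  41.] top 110.4 c 654 29 r 27.8 med [653.  33. 110.]
side canister_large 0.95 [213. 362.  36.  65.] top 97.9 c 509 425 r 26.4 med [508. 427.  97.]
side canister_large 0.85 [236. 294.  30.  54.] top 98.6 c 583 255 r 26.7 med [581. 257.  98.]
side canister_large 0.68 [265. 383.  31.  59.] top 97.9 c 405 408 r 26.9 med [404. 411.  97.]
side canister_large 0.67 [329. 361.  30.  56.] top 97.5 c 333 317 r 26.1 med [332. 319.  96.]
side canister_tallest 0.88 [250. 243.  30.  60.] top 128.5 c 655 119 r 31.8 med [651. 121. 128.]
side teapot 0.71 [165. 296.  86.  68.] top 112.1 c 673 328 r 68.9 med [703. 341. 111.]
```

All four canisters measure within about 2 mm of their coaster centres, at the right heights. The teapot hasn't moved. One last look, then I'll hand in.

View pics/end_side.png

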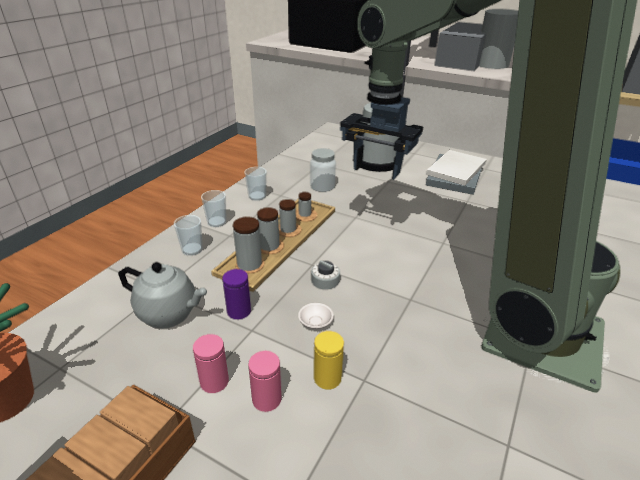

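The four canisters stand upright on the tray, from the tallest at px (248,243) by the teapot down to the smallest at (304,205). The arm is clear.

```bash
python3 -c "
from workcell import env;print(env.job_done())"
```

```text
the job is handed in; nothing more can be done
None
```

The job is handed in, with no verdict returned: my last camera check showed all four canisters upright within about 2 mm of their coaster centres, tallest nearest the teapot, which had not moved.

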